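Reset the bench power box with its spring-return key

TASK

Reset the bench power box: swing its latch lever aside, fold the clear guard right back, then take the blue key from the wooden block, wiggle it past the two sticky pins until it is fully home in the key switch, and turn it a quarter turn clockwise to the stop. The switch springs back when let go, so finish with the gripper still holding the key turned. Do not press the red emergency stop, and leave the two glue bottles and the pot of rings where they stand.

Things in the scene. Friction and masses are not known exactly. Their poses are not given: they have to be found in the camera images.
- power_box: Grey steel power box, 143 x 213 mm and 65 mm high, standing fixed on the bench; origin under its middle, x from its front (facing the robot at yaw 0) to its back, y to its left, z up. On its flat top: key switch under a clear guard at (22, -15) mm, latch pivot at (22, -73), red emergency stop at (18, 62), two low lamps at the front left.
- latch_pivot (a point): Upright axis of the latch lever, 95 mm over the bench, on the box's top 58 mm right of the key switch. The lever is a flat 4 mm bell crank, 10 mm wide, its underside 27 mm over the box's top: a 24 mm nose points left over an ear on the guard's right side, a 48 mm handle points to the front and carries the knob.
- latch_knob (a point): Half-way up the lever's black knob, upright, 13 mm across and 28 mm tall (foot on the lever, 31 mm over the box's top), 48 mm from the pivot axis. Moves with the lever; x points from the knob to the pivot.
- latch (a joint): Latch lever, rad, about a vertical axis, counter-clockwise from above: 0 to 0.2 shut (handle to the front), up to 1.5 at the stop (handle out to the right, over the box's edge). Free of the guard above 1.0; it stays where it is left (0.03 N m of friction).
- guard_hinge (a point): Middle of the guard's hinge line, which runs along the box's y behind the key switch, 14 mm over the box's top and 32 mm behind the key axis. The guard is a clear 62 x 62 mm cover 26 mm high over the key switch.
- guard_tab (a point): Grip point on the guard's grey lift tab, 22 mm wide (along y), 8 mm thick, 26 mm long, jutting from the front edge of the guard to 7 mm beyond this point; 79 mm in front of the hinge line and 10 mm above it (24 mm over the box's top) when shut. Moves with the guard; 17 mm behind it the guard is 62 mm wide.
- guard (a joint): Guard, rad, about the hinge line, front edge rising: 0 shut, 2.3 folded right back on its stop. Light hinge: it falls shut when let go below about 1.4 and falls back on its stop by itself when let go above about 1.6. The latch's nose blocks it while shut.
- keyway (a point): Middle of the key slot's mouth on the brass face of the lock, 74 mm over the bench (9 mm over the box's top). Fixed to the box, axes as the box; at rest the slot is 13.0 mm long along x and 5.6 mm wide along y with 1.8 mm chamfers, in a steel ring of 30 mm. It is 35 mm deep. Two sticky pins jut into it: one 18 mm down from its back (+x) end, one 26 mm down from its front (-x) end.
- lock (a joint): Lock, rad, clockwise seen from above: 0 at rest, 1.57 at the stop. A spring turns it back (0.025 N m at 0, 0.1 N m at the stop). It turns only with the key fully home (within 2 mm); the slot gives the key about 0.15 rad of play each way, so the key has to turn that much further. Turned, the key cannot be pulled out.
- key: The key, 70 mm long, 30 to 65 g, standing in the wooden block at the start; origin at the blade's tip, z up along the key, x along the blade's width. Steel blade 8.4 x 4.4 mm (2.3 mm of play either way along the slot), its tip tapered to 6 mm, with a narrow waist, 34 mm from tip to shoulder. It goes in either way round (half turn).
- key_grip (a point): Middle of the key's blue plastic head, 55 mm above the tip and 21 mm above the shoulder, axes as the key. The head is 26 mm wide (x), 12 mm thick (y), 31 mm high: grip it across its thickness.
- key_shoulder (a point): Centre of the underside of the key's 20 x 12 mm shoulder, 34 mm above the tip, axes as the key. Fully home it rests on the lock's face, at the keyway point. The blade's tip lands on the back pin with 16 mm to go and on the front pin with 8 mm to go; leaning hard is no help: ease off, shift the key 1.6 to 2.2 mm along the slot away from it (front, later back) and 5 to 10 N slides past.
- key_block: Fixed wooden block, 96 x 46 mm and 42 mm high, origin under its middle. The key stands in a slot 26 mm towards -x with its shoulder on the block's top, blade width along the block's x, 34 mm of blade in the slot; towards +x stands a row of four small driver bits, 22 mm tall.
- estop (a joint): Red emergency stop button, m pressed down: 0 at rest, 0.005 fully pressed; takes 12 N to start. Must not be pressed.
- estop_top (a point): Top of the red mushroom button, 40 mm across, 40 mm over the box's top.
- glue_white: Small white glue bottle, 27 mm across, 55 mm tall, origin under its middle. Bystander.
- glue_blue: Small blue glue bottle, 27 mm across, 60 mm tall, origin under its middle. Bystander.
- ferrule_pot: Small clear pot with copper-coloured rings, 48 mm across, 28 mm tall, origin under its middle. Bystander.
There are look-alikes about, which are no part of the job. Of the things that look like the key, the smallest one is meant.

How it is judged:
By the outcome, as a careful person would: the job done as asked, in the order asked, and still so for the second after the job is handed in, while the arm keeps its last pose, push and grip.
It also fails if it takes over 72 s, if anything falls off the work surface, if the arm or the gripper's body presses on something with over 40 N, if the wrist force passes 120 N, or if a joint passes its speed limit or range.

ROBOT

A 7-joint arm with a two-finger parallel gripper is mounted at the origin on a cart in front of the work surface, level with it; the furniture and walls round the work are solid. World frame = base frame: x ahead of the robot, y to its left, z up, the work surface at z = 0. Lengths are in m, angles in degrees, forces in N, time in s.
With the tool pointing down it reaches from about 0.425 to 1.025 m from the base axis. Payload 9.4 kg.
Tool frame: the origin (TCP) lies at the very end of the fingers, on their centre line; the grasp point (between the pads) lies 19 mm behind it; y points along the fingers, x is the direction in which the jaws open and shut, and the axes are right-handed (so a half turn about y gives the same grasp; the last joint's range is limited). The gripper opens to 93 mm and grips with 3 to 60 N. Pads are 15 mm wide; open, the fingers measure 128 mm over their backs; the gripper's body (75 mm by 188 mm) begins 65 mm behind the grasp point.
Start: joints at [67.168, 34.337, -0.143, 91.639, 0.103, 54.024, -4.572], TCP at [0.229, -0.688, 0.219] pointing down, gripper open.
Joint ranges: [-147.43, 147.43], [-19.82, 112.94], [-74.19, 73.91], [6.32, 146.72], [-59.91, 239.91], [6.04, 106.73], [-150.56, 150.56]. Speed limits (degrees/s): [127.2, 127.2, 172.46, 172.46, 180, 180, 180].

INTERFACE

Orientations are given as [roll, pitch, yaw] about the fixed x, y, z axes, in that order (R = Rz(yaw) Ry(pitch) Rx(roll)).
In Python, from station import ctrl gives the robot as it stands.
- The arm moves only by the shell command python3 -m pendant 'ROWS' [FORCE]. ROWS is JSON, a list that holds one entry, the list of rows, each a list of 7 numbers: the shift along the world's x, y, z in mm, then the turn, a rotation vector about the world's x, y, z in degrees, then the opening, from -1 (shut) to 1 (fully open), so that 0 is half open. A call has 1 to 10 rows; each row shifts and turns the commanded pose from where the row before left it; what a row does not reach is not made up. A row lasts 1/12 s, in which the tool goes at most 41.7 mm and 7.16 degrees, less where a joint would pass 70% of its speed; a pose out of reach is approached as far as the arm can. A call is refused whole if a number of a shift passes 41.7 or a number of a turn 7.16, either way. A call with a gripper value outside its range is refused whole. The fingers move at their own pace and stop on an object; FORCE is the grip in N (left out, the last holds). Time passes only in rows, so rows that do not move let the fingers close. It gives the time, the measured TCP pose, the force and the opening at its end, in the units of the state.
- ctrl.observe(): the state, without advancing time (a new reading comes with each control period).
- ctrl.camera(name): name is "side" or "top"; returns the picture (420x560x3 uint8, red, green, blue); there is no depth.
- ctrl.get_calibration(name): a dict with "K" (3x3 intrinsics, pixels), "R" (3x3) and "t" (3): a world point X has camera coordinates R X + t. Camera axes: x right, y down, z forward; pixel columns grow to the right and rows downward; lengths in m; the calibration is good to about 2 mm. A picture is of the moment at which its call begins. get_calibration takes no time and is no camera call.
- ctrl.finish_job(): hands the job in, once; it reports no verdict.
Trained networks look in the newest picture that a camera, given by its name, has taken for a name from the list of things; names that differ only in an ending like _2 or _b are one class to them, and where a whole thing is asked for, a point or a joint stands for the part that bears it (a point fixed in the world has none). Each returns a list of dicts, best first, with "confidence" (0 to 1); they miss things now and then, are a little off and sometimes report something else, mostly with a low value. They report only what shows in the picture. A call takes as long as a camera call. They do not tell look-alikes from the thing itself.
- ctrl.regions_of(camera, name): "mask" (420x560 bool, what is visible of it) and "extent" ([left, top, right, bottom] in pixels, round what is visible of it).
- ctrl.pinpoint(camera, name): "at" ([column, row] in pixels: a listed point, or the origin of a listed thing).
The state is a dict: "time": time; "joint_positions": joint angles; "qd": joint speeds; "joint_torque": joint torques, N m; "position": TCP position; "orientation": TCP orientation; "ft_force": force on the tool from outside, world axes, zero at the start; "wrist_torque": the same for the moment, N m; "width": finger opening in m.
Only numpy, scipy, OpenCV 4.12 (cv2) and the standard library are available. Lean on these libraries where they do the work, as an engineer would, in place of code of your own. Each camera call takes 0.05 s, during which the arm holds its last target. There are 200 camera calls.

## Working session

There is one attempt and no reset: what is moved stays moved. The work goes in short steps, Python scripts to look and compute and a shell command to move; the robot and the scene stay as the last step left them, time stands still between calls to the robot, and variables do not carry over. Pictures are saved under pics/ and viewed, about 8 in all and at most 12, crops included, and the job is handed in when it is done.

```bash
mkdir -p pics; ls; cat > h.py <<'E'
import numpy as np, cv2
from station import ctrl
def snap(c,f=None):
    im=ctrl.camera(c)
    if f: cv2.imwrite('pics/'+f,im[:,:,::-1])
    return im
def ray(c,px):
    k=ctrl.get_calibration(c);K,R,t=map(np.array,(k['K'],k['R'],k['t']))
    d=R.T@np.linalg.solve(K,[px[0],px[1],1]);o=-R.T@t
    return o,d/np.linalg.norm(d)
def at_z(c,px,z):
    o,d=ray(c,px);return o+d*(z-o[2])/d[2]
def tri(p1,p2,c1='top',c2='side'):
    o1,d1=ray(c1,p1);o2,d2=ray(c2,p2)
    s=np.linalg.lstsq(np.c_[d1,-d2],o2-o1,rcond=None)[0]
    a,b=o1+s[0]*d1,o2+s[1]*d2
    return (a+b)/2,np.linalg.norm(a-b)
def proj(c,X):
    k=ctrl.get_calibration(c);K,R,t=map(np.array,(k['K'],k['R'],k['t']))
    p=K@(R@np.array(X)+t);return p[:2]/p[2]
E
python3 - <<'E'
from h import *
np.set_printoptions(precision=3,suppress=True)
a=snap('top','t0.png');b=snap('side','s0.png')
cv2.imwrite('pics/both0.png',np.vstack([a,b])[:,:,::-1])
for c in('top','side'):
    o,d=ray(c,(280,210));print(c,o,d)
    for n in ['power_box','latch_pivot','latch_knob','guard_hinge','guard_tab','keyway','key','key_grip','key_shoulder','key_block','estop_top']:
        print(c,n,[(np.round(r['at'],1).tolist(),round(r['confidence'],2)) for r in ctrl.pinpoint(c,n)][:4])
print(ctrl.observe())
E
```

```text
pics
top [ 0.314 -0.056  1.189] [ 0.212  0.012 -0.977]
top power_box [([370.0, 225.4], 0.7), ([234.9, 180.8], 0.39)]
top latch_pivot [([404.8, 217.2], 0.96), ([384.8, 216.4], 0.19)]
top latch_knob [([409.6, 232.5], 0.64)]
top guard_hinge [([384.7, 204.7], 0.6), ([371.0, 225.7], 0.23)]
top guard_tab [([383.1, 230.2], 0.81)]
top keyway [([384.9, 215.6], 0.84)]
top key [([173.5, 239.9], 0.6), ([176.8, 218.6], 0.45), ([201.7, 244.8], 0.41)]
top key_grip [([166.4, 212.6], 0.65), ([198.3, 239.5], 0.64), ([171.2, 238.2], 0.47)]
top key_shoulder [([170.3, 216.5], 0.71), ([199.9, 241.4], 0.63), ([175.3, 243.8], 0.42)]
top key_block [([201.8, 233.8], 0.6)]
top estop_top [([360.1, 212.3], 0.68)]
side [0.604 1.049 0.696] [-0.036 -0.88  -0.473]
side power_box [([289.6, 197.1], 0.94)]
side latch_pivot [([284.1, 162.4], 0.81)]
side latch_knob [([300.0, 154.5], 0.65)]
side guard_hinge [([275.6, 171.9], 0.96), ([327.1, 280.8], 0.58)]
side guard_tab [([282.9, 176.8], 0.62), ([296.9, 172.0], 0.52)]
side keyway [([283.0, 173.4], 0.96)]
side key [([299.3, 334.2], 0.91), ([332.1, 324.0], 0.66)]
side key_grip [([294.1, 302.9], 0.81), ([333.9, 296.4], 0.72), ([331.0, 279.7], 0.48)]
side key_shoulder [([326.2, 285.9], 0.74), ([295.9, 315.5], 0.71), ([330.8, 307.8], 0.67)]
side key_block [([317.4, 306.0], 0.89), ([270.5, 262.1], 0.37)]
side estop_top [([282.5, 173.6], 0.49)]
{'time': 1.2, 'joint_positions': array([67.167, 34.337, -0.143, 91.641,  0.102, 54.026, -4.574]), 'qd': array([-0.035, -0.021, -0.089,  0.012, -0.008,  0.114, -0.031]), 'joint_torque': array([  0.001, -76.485,   1.496, -25.27 ,  -0.052,   0.01 ,   0.   ]), 'position': array([ 0.229, -0.688,  0.219]), 'orientation': array([-90.002,   0.003, -71.562]), 'ft_force': array([-0.337, -0.8  ,  0.17 ]), 'wrist_torque': array([-0.041, -0.018,  0.085]), 'width': 0.09287695382181932}
```

View pics/t0.png

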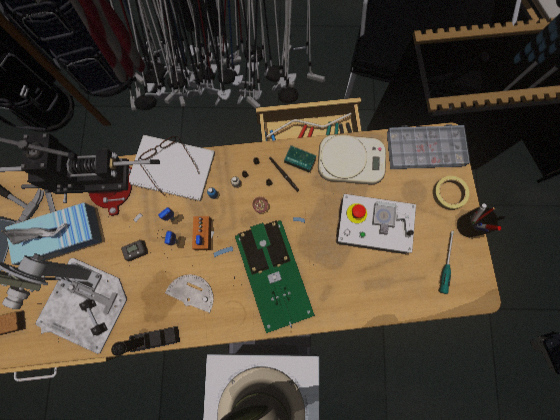

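View pics/s0.png

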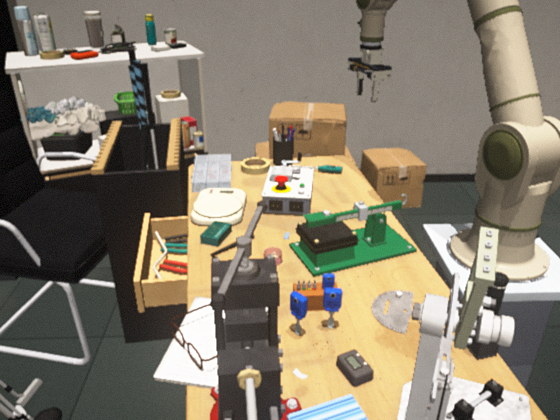

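The top picture shows the power box at about (377,222), with the red stop at (358,212) and the latch at right (405,225). The orange block is at (202,233) with the key at (199,240). Two larger look-alike keys lie at (166,213) and (173,239). Next I'll triangulate these and view enlarged crops.

```bash
python3 - <<'E'
from h import *
np.set_printoptions(precision=4,suppress=True)
P=dict(latch_pivot=((404.8,217.2),(284.1,162.4),.095),latch_knob=((409.6,232.5),(300,154.5),.110),guard_hinge=((384.7,204.7),(275.6,171.9),.079),guard_tab=((383.1,230.2),(296.9,172),.089),keyway=((384.9,215.6),(283,173.4),.074),estop=((360.1,212.3),(282.5,173.6),.105),box=((370,225.4),(289.6,197.1),0),key_grip=((198.3,239.5),(331,279.7),.063),shoulder=((199.9,241.4),(326.2,285.9),.042),block=((201.8,233.8),(317.4,306),0))
for n,(a,b,z) in P.items(): print(n,tri(a,b),'topz',at_z('top',a,z)[:2])
a=cv2.imread('pics/t0.png');b=cv2.imread('pics/s0.png')
f=lambda im,x,y,w,h:cv2.resize(im[y:y+h,x:x+w],(400,300),interpolation=cv2.INTER_CUBIC)
cv2.imwrite('pics/crops0.png',np.vstack([np.hstack([f(a,330,187,92,69),f(b,250,153,80,60)]),np.hstack([f(a,150,197,80,60),f(b,265,262,88,66)])]))
for n in('key','power_box','key_block'):
    for r in ctrl.regions_of('top',n)[:4]:
        m=r['mask'];c,s,ang=cv2.minAreaRect(np.argwhere(m)[:,::-1].astype(np.float32));print(n,r['confidence'],r['extent'],m.sum(),c,s,ang)
E
```

```text
latch_pivot (array([ 0.5344, -0.395 ,  0.0907]), np.float64(0.002408149189592953)) topz [ 0.5348 -0.3939]
latch_knob (array([ 0.4856, -0.3976,  0.1162]), np.float64(0.004907236974386833)) topz [ 0.4891 -0.4002]
guard_hinge (array([ 0.5671, -0.3408,  0.0836]), np.float64(0.011025866957790325)) topz [ 0.5738 -0.3432]
guard_tab (array([ 0.4978, -0.334 ,  0.084 ]), np.float64(0.0021285311947945094)) topz [ 0.498  -0.3329]
keyway (array([ 0.5407, -0.3427,  0.0762]), np.float64(0.0035678714942599995)) topz [ 0.5429 -0.3437]
estop (array([ 0.544 , -0.266 ,  0.1093]), np.float64(0.00010321254855200555)) topz [ 0.545  -0.2669]
box (array([ 0.5223, -0.3135,  0.0092]), np.float64(0.006295463973725769)) topz [ 0.5271 -0.3162]
key_grip (array([0.4635, 0.1899, 0.0632]), np.float64(0.009666101412733491)) topz [0.4683 0.1889]
shoulder (array([0.4667, 0.1879, 0.0438]), np.float64(0.0024773488442211256)) topz [0.4657 0.1885]
block (array([ 0.4905,  0.1948, -0.0038]), np.float64(0.009182742990422963)) topz [0.4944 0.1931]
key 0.44 [159.9, 206.5, 172.3, 218.6] 141 (166.0, 213.5) (11.0, 14.0) 90.0
power_box 0.63 [334.5, 193.1, 417.4, 254.1] 3883 (376.3848571777344, 223.49806213378906) (78.46037292480469, 51.552406311035156) 7.305758953094482
power_box 0.52 [371.3, 198.6, 401.7, 234.0] 666 (384.5384521484375, 216.80767822265625) (27.260143280029297, 31.57469940185547) 11.309932708740234
power_box 0.25 [355.0, 203.5, 367.2, 215.6] 128 (359.0, 210.5) (11.0, 12.0) 90.0
key_block 0.77 [193.3, 216.7, 210.0, 251.3] 569 (201.0, 232.5) (33.0, 18.0) 90.0
key_block 0.41 [350.8, 204.2, 366.1, 217.5] 130 (358.0, 210.0) (12.0, 12.0) 90.0
```

View pics/crops0.png

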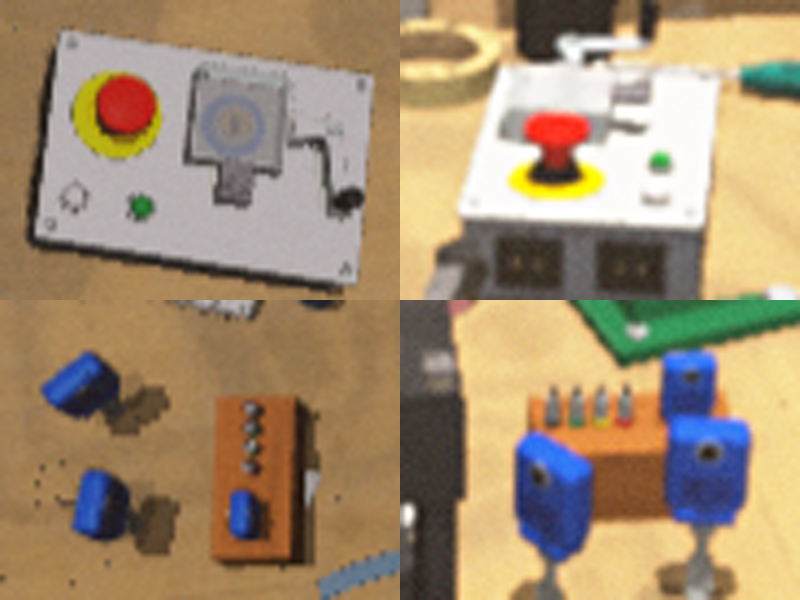

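The crops show the box turned by about −7° and the latch handle pointing front right. The guard tab is at top px (383,230). The small key stands at the −x end of the block at top px (198,239), with its head width along world x. Next I'll fit the box and block poses from the plate corners.

```bash
cat > fit.py <<'E'
from h import *
from scipy.optimize import least_squares
def fit(pairs,x0,cam='top'):
    # pairs: (px, local xyz m, weight, cam)
    def X(p,l):
        c,s=np.cos(p[2]),np.sin(p[2]);return [p[0]+c*l[0]-s*l[1],p[1]+s*l[0]+c*l[1],l[2]]
    f=lambda p:np.concatenate([w*(proj(cm,X(p,l))-px) for px,l,w,cm in pairs])
    r=least_squares(f,x0,loss='soft_l1');return r.x,f(r.x).reshape(-1,2)
E
python3 - <<'E'
from fit import *
np.set_printoptions(precision=4,suppress=True)
t='top';s='side'
cs=[((343.8,193.9),(.0715,.1065)),((415.6,203.6),(.0715,-.1065)),((411.7,253.0),(-.0715,-.1065)),((338,242.7),(-.0715,.1065))]
A=[(p,(*l,.065),1,t) for p,l in cs]+[((404.8,217.2),(.022,-.073,.095),.5,t),((384.9,215.6),(.022,-.015,.074),1,t),((284.1,162.4),(.022,-.073,.095),.5,s),((283,173.4),(.022,-.015,.074),1,s),((383.1,230.2),(-.025,-.015,.089),.5,t)]
x,r=fit(A,[.54,-.33,-.1]);print('box',x,np.degrees(x[2]));print(r)
c,sn=np.cos(x[2]),np.sin(x[2])
for n,l in dict(pivot=(22,-73),key=(22,-15),tab=(-25,-15),hinge=(54,-15),estop=(18,62),prep=(-28,-44),p1=(-29,-59),p2=(-31,-80),p3=(-21,-103),p4=(-7,-115),p5=(1,-118)).items(): print(n,1000*x[0]+c*l[0]-sn*l[1],1000*x[1]+sn*l[0]+c*l[1])
cs=[((193.4,216.4),(.048,.023)),((209.4,216.4),(.048,-.023)),((208.6,251.6),(-.048,-.023)),((192.6,251),(-.048,.023))]
B=[(p,(*l,.042),1,t) for p,l in cs]+[((198.4,239.4),(-.026,0,.078),1,t),((326.2,285.9),(-.026,0,.042),.5,s),((331,279.7),(-.026,0,.063),.5,s)]
x,r=fit(B,[.49,.19,0]);print('block',x,np.degrees(x[2]));print(r)
c,sn=np.cos(x[2]),np.sin(x[2]);print('key',x[0]-.026*c,x[1]-.026*sn)
E
```

```text
box [ 0.5225 -0.3232 -0.1294] -7.416392614786329
[[-0.6104  0.2345]
 [ 0.4679  0.6558]
 [ 0.8721  0.0213]
 [-0.3155 -0.3697]
 [ 0.7986 -0.01  ]
 [-0.9559  0.1709]
 [-0.2753 -0.8902]
 [-1.0945  0.7525]
 [ 0.3539  0.3978]]
pivot 534.8908969352132 -398.41745311816624
key 542.3774971170787 -340.9026653004503
tab 495.7706862992745 -334.83593756686946
hinge 574.1097938440945 -345.0332033318244
estop 548.3500671641958 -264.03050904714695
prep 489.05248339018397 -363.20609353528613
p1 486.12465941525807 -377.95152831259423
p2 481.4307252867303 -398.51768941273747
p3 488.3782438038725 -422.6160708200844
p4 500.7121718601766 -436.3227924814415
p5 508.2580081014892 -440.3303298074427
block [0.4898 0.1867 0.0327] 1.8743313605601692
[[ 0.2321  0.8008]
 [-0.1296  0.5083]
 [-0.0742 -2.1075]
 [-0.0033 -1.2035]
 [-0.2281  0.966 ]
 [ 0.8667  0.0964]
 [-1.2895 -0.7321]]
key 0.46379951917058326 0.18588635722558577
```

```bash
python3 -m pendant '[[[32,40,0,0,0,-6.5,-1],[32,40,0,0,0,-6.5,-1],[32,40,0,0,0,-6.5,-1],[32,40,0,0,0,-6.3,-1],[33,40,0,0,0,0,-1],[33,41,0,0,0,0,-1],[33,41,0,0,0,0,-1],[33,41,0,0,0,0,-1],[0,2,-35,0,0,0,-1],[0,0,-35,0,0,0,-1]]]' 10
```

```text
time: 2.18
position: [0.4424, -0.4238, 0.1499]
orientation: [-89.7, -0.1, -97.0]
ft_force: [-0.5, -0.7, 0.1]
width: 0.0312
```

```bash
python3 -m pendant '[[[23,30,0,0,0,-0.4,-1],[23,30,0,0,0,0,-1],[0,0,0,0,0,0,-1],[0,0,-23,0,0,0,-1],[0,0,-23,0,0,0,-1],[0,0,0,0,0,0,-1]]]'
```

```text
time: 2.68
position: [0.4831, -0.3646, 0.0996]
orientation: [-90.2, 0.1, -97.7]
ft_force: [-0.3, 0.4, 0.0]
width: 0.0009
```

```bash
python3 - <<'E'
from h import *
a=snap('top');b=snap('side')
f=lambda im,x,y,w,h:cv2.resize(im[y:y+h,x:x+w],(400,300),interpolation=cv2.INTER_CUBIC)
cv2.imwrite('pics/c1.png',np.hstack([f(a,330,187,92,69),f(b,250,123,120,90)])[:,:,::-1])
E
```

```text
(no output)
```

View pics/c1.png

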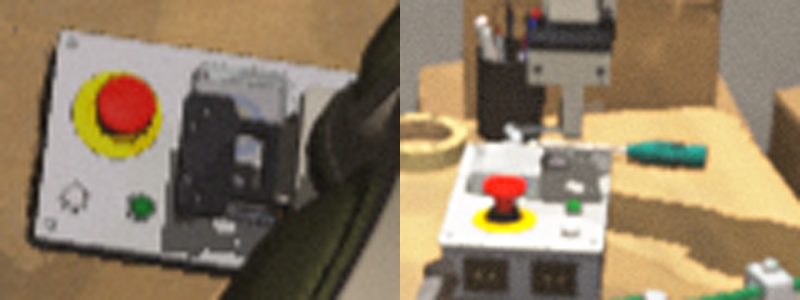

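The fingers are shut just left of the knob, above the guard, and touch nothing. Now I'll sweep the knob along its arc.

```bash
python3 -m pendant '[[[2,-7,3,0,0,0,-1],[0,-9,0,0,0,0,-1],[-2,-9,0,0,0,0,-1],[0,-9,0,0,0,0,-1],[3,-9,0,0,0,0,-1],[4,-9,0,0,0,0,-1],[4,-8,0,0,0,0,-1],[5,-7,0,0,0,0,-1],[5,-5,0,0,0,0,-1],[6,-3,0,0,0,0,-1]]]'
```

```text
time: 3.62
position: [0.5114, -0.442, 0.1054]
orientation: [-90.0, 0.0, -97.8]
ft_force: [-11.4, 2.0, 3.2]
width: 0.0006
```

```bash
python3 -m pendant '[[[4,-1,0,0,0,0,-1],[3,0,0,0,0,0,-1],[0,0,0,0,0,0,-1]]]'
```

```text
time: 3.87
position: [0.5115, -0.442, 0.105]
orientation: [-90.7, 0.1, -97.9]
ft_force: [-20.9, 2.0, 11.9]
width: 0.0007
```

```bash
python3 -m pendant '[[[-25,0,15,0,0,0,-1],[0,20,35,0,0,0,-0.23],[0,36,0,0,0,0,-0.23],[0,40,0,0,0,0,-0.23],[0,11,0,0,0,0,-0.23],[0,0,0,0,0,0,-0.23]]]'
```

```text
time: 4.37
position: [0.4947, -0.3309, 0.1559]
orientation: [-90.0, 0.1, -97.4]
ft_force: [-0.4, 0.6, 0.6]
width: 0.0291
```

```bash
python3 - <<'E'
from h import *
a=snap('top','t2.png');b=snap('side')
f=lambda im,x,y,w,h:cv2.resize(im[y:y+h,x:x+w],(400,300),interpolation=cv2.INTER_CUBIC)
cv2.imwrite('pics/c2.png',np.hstack([f(a,330,187,92,69),f(b,250,123,80,60)])[:,:,::-1])
for c in('top','side'):
  for n in('latch_knob','guard_tab'):
    print(c,n,[(np.round(r['at'],1).tolist(),round(r['confidence'],2)) for r in ctrl.pinpoint(c,n)][:3])
E
```

```text
top latch_knob []
top guard_tab [([385.6, 228.5], 0.42)]
side latch_knob [([289.0, 149.7], 0.64)]
side guard_tab [([297.9, 170.2], 0.73)]
```

View pics/c2.png

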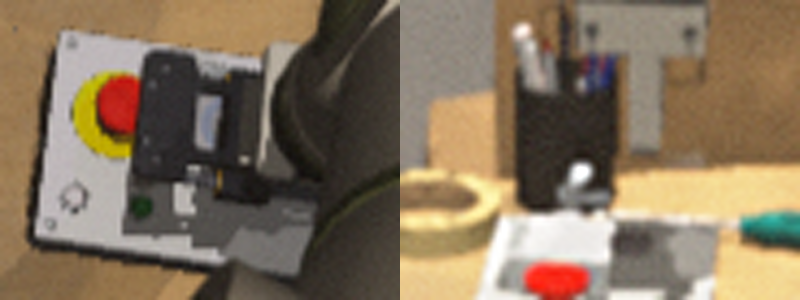

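```bash
python3 -m pendant '[[[0,-4,-30,0,0,0,-0.2],[0,0,-30,0,0,0,-0.2],[0,0,-15,0,0,0,-0.2],[0,0,0,0,0,0,-0.2],[0,0,0,0,0,0,-1],[0,0,0,0,0,0,-1],[0,0,0,0,0,0,-1],[0,0,0,0,0,0,-1]]]' 12
```

```text
time: 5.33
position: [0.4937, -0.3358, 0.0814]
orientation: [-90.1, 0.2, -97.6]
ft_force: [0.7, 11.4, -0.4]
width: 0.0219
```

```bash
python3 -m pendant '[[[1.5,1,8,0,0,0,-1],[2.1,0,7.5,0,0,0,-1],[3,-0.4,7.4,0,0,0,-1],[3.4,-0.4,7.1,0,0,0,-1],[4.4,-0.6,6.6,0,0,0,-1],[4.8,-0.6,6.3,0,0,0,-1],[5.6,-0.7,5.6,0,0,0,-1],[6,-0.8,5.1,0,0,0,-1],[6.6,-0.9,4.4,0,0,0,-1],[6.9,-0.9,3.9,0,0,0,-1]]]'
```

```text
time: 6.17
position: [0.5382, -0.3415, 0.1442]
orientation: [-90.0, 0.1, -97.7]
ft_force: [1.0, 6.4, -1.9]
width: 0.0218
```

```bash
python3 -m pendant '[[[7.2,-0.9,3,0,0,0,-1],[7.7,-1,2.4,0,0,0,-1],[7.8,-1,1.4,0,0,0,-1],[7.8,-1,0.8,0,0,0,-1],[7.9,-1,0,0,0,0,-1],[7.9,-1,-0.8,0,0,0,-1],[7.7,-1,-1.6,0,0,0,-1],[7.6,-1,-2.4,0,0,0,-1],[7.2,-1,-3,0,0,0,-1],[0,0,0,0,0,0,-1]]]'
```

```text
time: 7.0
position: [0.6089, -0.3513, 0.1436]
orientation: [-89.8, 0.0, -97.7]
ft_force: [1.5, 5.9, 4.5]
width: 0.0222
```

```bash
python3 -m pendant '[[[0,0,0,0,0,0,0],[0,0,0,0,0,0,0],[0,0,20,0,0,0,0],[0,0,40,0,0,0,0],[-20,20,40,0,0,7,0],[-20,30,0,0,0,7,0],[-20,30,0,0,0,7,0],[-20,30,0,0,0,7,0],[-10,30,0,0,0,7,0],[0,0,0,0,0,7,0]]]'
```

```text
time: 7.83
position: [0.5166, -0.2106, 0.2373]
orientation: [-90.0, 0.1, -55.2]
ft_force: [-0.2, 0.4, -0.3]
width: 0.0467
```

```bash
python3 - <<'E'
from h import *
a=snap('top','t3.png');b=snap('side')
f=lambda im,x,y,w,h:cv2.resize(im[y:y+h,x:x+w],(400,300),interpolation=cv2.INTER_CUBIC)
cv2.imwrite('pics/c3.png',np.hstack([f(a,330,187,92,69),f(b,250,123,80,60)])[:,:,::-1])
E
```

```text
(no output)
```

View pics/c3.png

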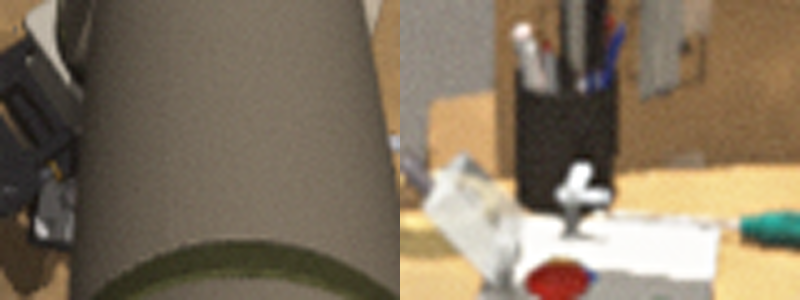

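```bash
python3 -m pendant '[[[-5,40,0,0,0,7,0],[-5,40,0,0,0,7,0],[-5,40,0,0,0,7,0],[-6,40,0,0,0,7,0],[-6,40,0,0,0,7,0],[-6,40,0,0,0,7,0],[-6,40,0,0,0,7,0],[-6,40,0,0,0,7,0],[-4,40,0,0,0,7,0],[-4,37,0,0,0,7,0]]]'; python3 - <<'E'
from h import *
np.set_printoptions(precision=3,suppress=True)
for a in((166.4,212.6),(171.2,238.2)):
  for b in((294.1,302.9),(333.9,296.4)): print(a,b,tri(a,b))
E
```

```text
time: 8.77
position: [0.4672, 0.1826, 0.2367]
orientation: [-90.0, -0.1, 14.2]
ft_force: [0.9, -0.8, 0.3]
width: 0.0464
(166.4, 212.6) (294.1, 302.9) (array([0.544, 0.282, 0.075]), np.float64(0.001559065324216067))
(166.4, 212.6) (333.9, 296.4) (array([0.502, 0.283, 0.102]), np.float64(0.07145673749756977))
(171.2, 238.2) (294.1, 302.9) (array([0.508, 0.265, 0.054]), np.float64(0.07100788390632351))
(171.2, 238.2) (333.9, 296.4) (array([0.466, 0.264, 0.076]), np.float64(0.0061630216343473015))
```

```bash
python3 -m pendant '[[[0,0,0,0,0,7,0],[0,0,0,0,0,7,0],[0,0,0,0,0,7,0],[0,0,0,0,0,7,0],[0,0,0,0,0,7,0],[0,0,0,0,0,7,0],[0,0,0,0,0,7,0],[0,0,0,0,0,7,0],[0,0,0,0,0,7,0],[0,0,0,0,0,7,0]]]'
```

```text
time: 9.6
position: [0.4678, 0.1802, 0.2362]
orientation: [-90.0, 0.0, 84.1]
ft_force: [-0.3, -0.4, 0.2]
width: 0.0466
```

```bash
python3 -m pendant '[[[0,4,-30,0,0,4,-0.35],[0,2,-30,0,0,3.5,-0.35],[0,0,-30,0,0,0,-0.35],[-3,0,-20,0,0,0,-0.35],[0,0,0,0,0,0,-0.35]]]'; python3 - <<'E'
from h import *
a=snap('top','t4.png');b=snap('side')
np.set_printoptions(precision=4,suppress=True)
for c in('top','side'):
  for n in('key_grip','key_shoulder','key_block'):
    print(c,n,[(np.round(r['at'],1).tolist(),round(r['confidence'],2)) for r in ctrl.pinpoint(c,n)][:4])
f=lambda im,x,y,w,h:cv2.resize(im[y:y+h,x:x+w],(400,300),interpolation=cv2.INTER_CUBIC)
cv2.imwrite('pics/c4.png',np.hstack([f(a,150,197,80,60),f(b,280,242,80,60)])[:,:,::-1])
for z in(.05,.063,.078):print(proj('side',(.4638,.186,z)),proj('top',(.4638,.186,z)))
E
```

```text
time: 10.02
position: [0.4626, 0.1854, 0.1228]
orientation: [-89.7, 0.2, 91.4]
ft_force: [-0.6, 0.1, -0.6]
width: 0.0302
top key_grip []
top key_shoulder [([370.3, 223.5], 0.44)]
top key_block [([385.4, 202.6], 0.26)]
side key_grip [([333.0, 300.0], 0.97), ([293.5, 303.6], 0.96), ([282.6, 173.9], 0.61), ([332.1, 277.2], 0.45)]
side key_shoulder [([331.5, 304.7], 0.98), ([297.9, 315.5], 0.64), ([327.1, 286.8], 0.51), ([281.7, 165.3], 0.28)]
side key_block [([317.2, 303.0], 0.86)]
[328.1243 283.1485] [200.1661 241.6992]
[328.4273 278.2672] [199.2337 241.0879]
[328.7813 272.5643] [198.1315 240.3653]
```

View pics/c4.png

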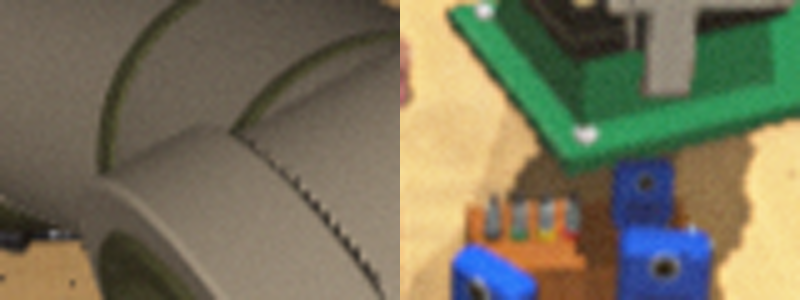

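The side view shows the finger centre at column about 334, and the key head at columns 322–336 (centre 329, rows 274–287). I'll check that offset against the projection.

```bash
python3 - <<'E'
from h import *
for y in(.2,.21,.218):
  for z in(.123,.14): print(y,z,proj('side',(.4626,y,z)))
print(proj('side',(.4638,.186,.063))-proj('side',(.4538,.186,.063)))
# blue head columns in the side picture
im=ctrl.camera('side').astype(int)
roi=im[272:286,315:345];m=(roi[...,2]>roi[...,0]+40)&(roi[...,2]>roi[...,1]+25)
for r in range(14):
    c=np.flatnonzero(m[r]); print(272+r,(315+c.min(),315+c.max()) if len(c) else None)
f=im[245:262,315:345].sum(2)
for r in range(0,17,3): print(245+r,f[r].tolist())
E
```

```text
0.2 0.123 [331.30659637 258.70856525]
0.2 0.14 [331.7470659 251.8254553]
0.21 0.123 [331.93779988 261.42992348]
0.21 0.14 [332.38716504 254.5083884 ]
0.218 0.123 [332.45070107 263.64123545]
0.218 0.14 [332.9073594  256.68874861]
[-4.60962461  0.09188781]
272 None
273 None
274 (np.int64(328), np.int64(332))
275 (np.int64(323), np.int64(333))
276 (np.int64(323), np.int64(334))
277 (np.int64(323), np.int64(333))
278 (np.int64(323), np.int64(333))
279 (np.int64(323), np.int64(333))
280 (np.int64(323), np.int64(333))
281 (np.int64(323), np.int64(333))
282 (np.int64(323), np.int64(333))
283 (np.int64(323), np.int64(333))
284 (np.int64(323), np.int64(333))
285 (np.int64(323), np.int64(333))
245 [114, 118, 106, 118, 114, 119, 107, 87, 96, 151, 246, 285, 157, 138, 266, 355, 401, 416, 399, 405, 407, 411, 415, 365, 194, 118, 97, 114, 96, 117]
248 [97, 115, 117, 122, 144, 143, 157, 141, 145, 197, 268, 265, 139, 167, 298, 396, 419, 401, 404, 418, 420, 410, 415, 379, 196, 121, 146, 147, 178, 155]
251 [116, 98, 109, 118, 114, 108, 96, 104, 104, 125, 145, 159, 132, 177, 301, 387, 428, 406, 413, 418, 404, 412, 399, 327, 223, 215, 197, 207, 204, 215]
254 [133, 139, 170, 179, 187, 189, 215, 204, 211, 203, 209, 202, 224, 240, 297, 391, 408, 405, 409, 415, 412, 424, 393, 291, 222, 219, 197, 214, 211, 216]
257 [166, 184, 193, 205, 213, 213, 201, 208, 209, 202, 219, 198, 206, 256, 342, 409, 425, 409, 402, 412, 418, 415, 378, 259, 190, 221, 206, 210, 220, 219]
260 [173, 180, 218, 201, 211, 202, 200, 195, 203, 219, 219, 204, 225, 253, 270, 288, 266, 276, 281, 270, 241, 247, 239, 210, 196, 209, 211, 223, 237, 241]
```

```bash
python3 -m pendant '[[[3.5,1.5,-30,0,0,0,-0.35],[0,0,-25,0,0,0,-0.35],[0,0,-17,0,0,0,-0.35],[0,0,0,0,0,0,-0.35],[0,0,0,0,0,0,-1],[0,0,0,0,0,0,-1],[0,0,0,0,0,0,-1]]]' 25
```

```text
time: 11.05
position: [0.4675, 0.1895, 0.0555]
orientation: [-90.1, -0.0, 91.7]
ft_force: [0.6, -0.5, 0.8]
width: 0.0147
```

```bash
python3 -m pendant '[[[0,0,0,0,0,0,-1],[0,0,0,0,0,0,-1]]]'
```

```text
time: 11.22
position: [0.4675, 0.1888, 0.0553]
orientation: [-90.1, 0.0, 91.7]
ft_force: [-0.1, -2.3, 6.9]
width: 0.0114
```

```bash
python3 -m pendant '[[[0,1,0,0,0,0,-0.6],[0,0,-6,0,0,0,-0.6],[0,0,0,0,0,0,-0.6],[0,0,0,0,0,0,-1],[0,0,0,0,0,0,-1],[0,0,0,0,0,0,-1],[0,0,0,0,0,0,-1]]]' 30
```

```text
time: 11.8
position: [0.4666, 0.1888, 0.048]
orientation: [-89.9, 0.1, 91.7]
ft_force: [0.7, -4.4, -0.6]
width: 0.0118
```

```bash
python3 -m pendant '[[[0,0,10,0,0,0,-1],[0,0,20,0,0,0,-1],[0,0,30,0,0,0,-1],[0,0,40,0,0,0,-1],[0,0,30,0,0,0,-1],[0,0,0,0,0,0,-1]]]'; python3 - <<'E'
from h import *
b=snap('side','s5.png')
k=proj('side',(.4666,.1888,.16)).astype(int);print(k)
print(ctrl.observe()['position'])
x,y=k[0]-40,k[1]-20
cv2.imwrite('pics/c5.png',cv2.resize(b[y:y+60,x:x+80],(800,600),interpolation=cv2.INTER_CUBIC)[:,:,::-1]);print(x,y)
E
```

```text
time: 12.3
position: [0.4688, 0.1931, 0.1842]
orientation: [-90.4, -0.3, 91.8]
ft_force: [1.0, 0.6, 0.2]
width: 0.0119
[329 240]
[0.46831209 0.19202376 0.18182336]
289 220
```

View pics/c5.png

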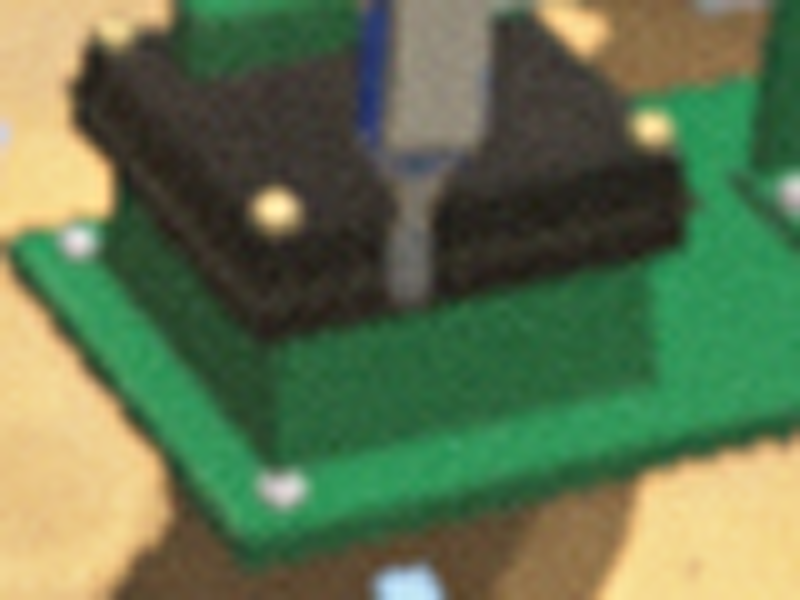

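Key in hand: tip at px (330,250), shoulder at row 236.5, standing upright in the fingers and about 1–2 mm to +x of the tool. Carrying it to the lock.

```bash
python3 -m pendant '[[[3,-20,30,0,0,-2,-1],[5,-38,10,0,0,-3,-1],[5,-38,0,0,0,-4,-1],[5,-38,0,0,0,0,-1],[5,-38,0,0,0,0,-1],[6,-38,0,0,0,0,-1],[6,-38,0,0,0,0,-1],[6,-38,0,0,0,0,-1],[6,-38,0,0,0,0,-1],[6,-38,0,0,0,0,-1]]]'
```

```text
time: 13.18
position: [0.5198, -0.1732, 0.2178]
orientation: [-90.0, -0.1, 82.8]
ft_force: [-0.1, 0.8, -0.5]
width: 0.0119
```

```bash
python3 -m pendant '[[[6,-38,0,0,0,0,-1],[6,-38,0,0,0,0,-1],[4,-38,0,0,0,0,-1],[3,-30,0,0,0,0,-1],[0,-20,0,0,0,0,-1],[0,0,-20,0,0,0,-1],[0,0,-10,0,0,0,-1],[0,0,0,0,0,0,-1],[0,0,0,0,0,0,-1]]]'
```

```text
time: 13.93
position: [0.5388, -0.3342, 0.1876]
orientation: [-89.9, -0.1, 82.9]
ft_force: [0.0, 0.9, 0.2]
width: 0.0118
```

```bash
python3 -m pendant '[[[2,-6.5,-20,0,0,0,-1],[0,0,-25,0,0,0,-1],[0,0,-15,0,0,0,-1],[0,0,0,0,0,0,-1],[0,0,0,0,0,0,-1]]]'; python3 - <<'E'
from h import *
a=snap('top');b=snap('side','s6.png')
x,y=265,140
cv2.imwrite('pics/c6.png',np.hstack([cv2.resize(b[y:y+50,x:x+40],(480,600),interpolation=cv2.INTER_CUBIC),cv2.resize(a[190:250,360:390],(300,600),interpolation=cv2.INTER_CUBIC)])[:,:,::-1])
p=ctrl.observe()['position'];print(p)
for dz in(-.04,-.006,0): print(proj('side',p+[.0015,0,dz]))
print('kw',proj('side',(.5424,-.3409,.074)),[(r['at'],r['confidence']) for n in('keyway','key_shoulder','key') for r in ctrl.pinpoint('side',n)[:2]])
E
```

```text
time: 14.35
position: [0.5414, -0.3412, 0.1288]
orientation: [-90.0, -0.0, 82.8]
ft_force: [0.6, 0.1, 0.5]
width: 0.0117
[ 0.5420011  -0.34182999  0.12993284]
[281.55796525 169.28170702]
[281.62079275 158.98107128]
[281.63202044 157.14027815]
kw [281.89823643 174.15289123] [([284.8, 173.2], 0.73), ([332.0, 310.8], 0.86), ([296.9, 315.6], 0.69), ([332.6, 325.4], 0.92), ([298.0, 336.1], 0.65)]
```

View pics/c6.png

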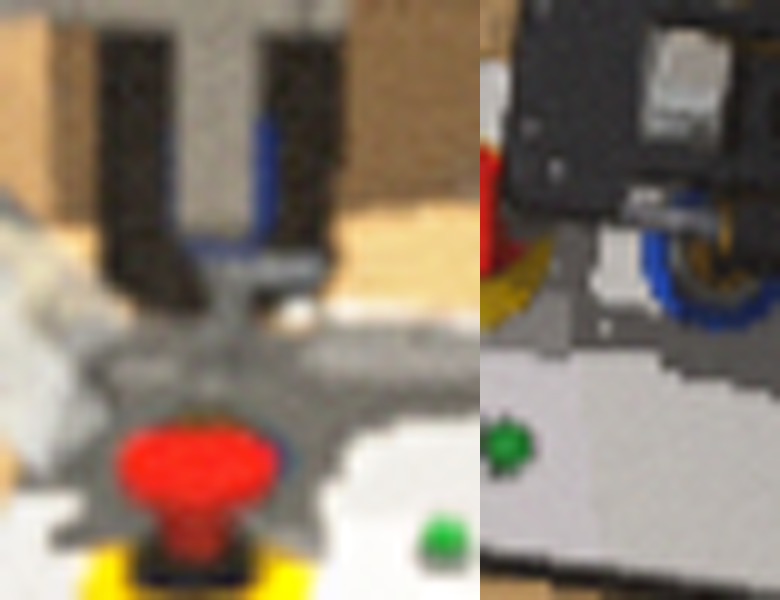

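```bash
python3 -m pendant '[[[0,0,-6,0,0,0,-1],[0,0,-5,0,0,0,-1],[0,0,-3,0,0,0,-1],[0,0,-2,0,0,0,-1],[0,0,-2,0,0,0,-1],[0,0,0,0,0,0,-1],[0,0,0,0,0,0,-1]]]'; python3 - <<'E'
from h import *
print(proj('side',(.5483,-.264,.105)),proj('top',(.5483,-.264,.105)),at_z('top',(383.6,215.5),.072))
E
```

```text
time: 15.18
position: [0.541, -0.3421, 0.1102]
orientation: [-90.0, -0.0, 82.8]
ft_force: [-0.3, 0.8, -1.7]
width: 0.0119
[281.03986015 175.23873878] [359.03459329 211.12723087] [ 0.54356775 -0.34045971  0.072     ]
```

```bash
python3 -m pendant '[[[0,0,-2,0,0,0,-1],[0,0,-2,0,0,0,-1],[0,0,-2,0,0,0,-1],[0,0,-2,0,0,0,-1],[0,0,0,0,0,0,-1]]]'
```

```text
time: 15.6
position: [0.5417, -0.3422, 0.1022]
orientation: [-90.1, -0.0, 82.8]
ft_force: [4.1, 0.6, -1.5]
width: 0.012
```

```bash
python3 -m pendant '[[[2,-0.3,0,0,0,0,-1],[0,0,0,0,0,0,-1],[0,0,0,0,0,0,-1]]]'; python3 -m pendant '[[[2,-0.3,0,0,0,0,-1],[0,0,0,0,0,0,-1],[0,0,0,0,0,0,-1]]]';python3 -m pendant '[[[2,-0.3,0,0,0,0,-1],[0,0,0,0,0,0,-1],[0,0,0,0,0,0,-1]]]'
```

```text
time: 15.85
position: [0.5424, -0.3423, 0.102]
orientation: [-89.9, -0.0, 82.7]
ft_force: [0.7, 1.7, -1.1]
width: 0.0119
time: 16.1
position: [0.5442, -0.3426, 0.102]
orientation: [-89.9, -0.0, 82.7]
ft_force: [-2.1, 3.3, -0.8]
width: 0.0119
time: 16.35
position: [0.5467, -0.3429, 0.1021]
orientation: [-90.0, -0.0, 82.7]
ft_force: [-1.8, 4.6, -2.4]
width: 0.0121
```

```bash
python3 -m pendant '[[[1,0.6,0,0,0,0,-1],[0,0,0,0,0,0,-1],[0,0,0,0,0,0,-1]]]'; python3 -m pendant '[[[1.5,0,0,0,0,0,-1],[0,0,0,0,0,0,-1],[0,0,0,0,0,0,-1]]]'
```

```text
time: 16.6
position: [0.5469, -0.3429, 0.1021]
orientation: [-89.9, 0.0, 82.7]
ft_force: [-4.6, 3.1, -1.1]
width: 0.0118
time: 16.85
position: [0.5474, -0.343, 0.102]
orientation: [-89.8, 0.0, 82.7]
ft_force: [-6.8, 3.4, 2.3]
width: 0.0121
```

```bash
python3 -m pendant '[[[-3.5,0.8,0,0,0,0,-1],[-3.5,0.6,0,0,0,0,-1],[0,0,0,0,0,0,-1],[0,0,0,0,0,0,-1]]]'; python3 -m pendant '[[[0,0,-2,0,0,0,-1],[0,0,-2,0,0,0,-1],[0,0,0,0,0,0,-1],[0,0,0,0,0,0,-1]]]'
```

```text
time: 17.18
position: [0.5429, -0.3418, 0.1028]
orientation: [-90.1, 0.0, 82.7]
ft_force: [0.5, 0.1, -0.1]
width: 0.012
time: 17.52
position: [0.5425, -0.3412, 0.0981]
orientation: [-90.0, -0.0, 82.7]
ft_force: [-1.0, 0.2, -0.7]
width: 0.0117
```

Free and centred in y. Easing down past the back pin along the front side.

```bash
python3 -m pendant '[[[0,0,-1.5,0,0,0,-1],[0,0,-1.5,0,0,0,-1],[0,0,-1,0,0,0,-1],[0,0,0,0,0,0,-1]]]'
```

```text
time: 17.85
position: [0.5424, -0.3412, 0.0941]
orientation: [-90.0, -0.0, 82.7]
ft_force: [0.3, 0.2, -0.5]
width: 0.0118
```

```bash
python3 -m pendant '[[[0,0,-1.5,0,0,0,-1],[0,0,-1,0,0,0,-1],[0,0,0,0,0,0,-1],[0,0,0,0,0,0,-1]]]'
```

```text
time: 18.18
position: [0.5424, -0.3412, 0.0917]
orientation: [-90.0, -0.0, 82.7]
ft_force: [-0.8, 0.3, -0.1]
width: 0.0118
```

```bash
python3 -m pendant '[[[0,0,-1,0,0,0,-1],[0,0,-1,0,0,0,-1],[0,0,0,0,0,0,-1],[0,0,0,0,0,0,-1]]]'
```

```text
time: 18.52
position: [0.5422, -0.3412, 0.0897]
orientation: [-90.0, -0.0, 82.7]
ft_force: [-0.3, -0.1, -0.3]
width: 0.0116
```

```bash
python3 -m pendant '[[[2,-0.25,0,0,0,0,-1],[2,-0.25,0,0,0,0,-1],[0,0,0,0,0,0,-1],[0,0,0,0,0,0,-1]]]'; python3 -m pendant '[[[0,0,-1,0,0,0,-1],[0,0,-1,0,0,0,-1],[0,0,-1,0,0,0,-1],[0,0,0,0,0,0,-1]]]'
```

```text
time: 18.85
position: [0.5452, -0.3416, 0.0896]
orientation: [-89.9, 0.0, 82.7]
ft_force: [-5.1, 1.0, 2.2]
width: 0.0121
time: 19.18
position: [0.5453, -0.3417, 0.0871]
orientation: [-89.9, 0.0, 82.7]
ft_force: [-5.5, 0.9, 6.6]
width: 0.0123
```

```bash
python3 -m pendant '[[[0,0,-1,0,0,0,-1],[0,0,-1,0,0,0,-1],[0,0,0,0,0,0,-1]]]'
```

```text
time: 19.43
position: [0.5462, -0.3419, 0.085]
orientation: [-90.0, 0.0, 82.7]
ft_force: [-3.3, -0.5, 2.9]
width: 0.0119
```

```bash
python3 -m pendant '[[[0,0,-1,0,0,0,-1],[0,0,-1,0,0,0,-1],[0,0,0,0,0,0,-1]]]'; python3 -m pendant '[[[0,0,-1,0,0,0,-1],[0,0,-1,0,0,0,-1],[0,0,0,0,0,0,-1]]]'
```

```text
time: 19.68
position: [0.5467, -0.3418, 0.083]
orientation: [-90.0, 0.0, 82.7]
ft_force: [-2.7, -0.6, 3.0]
width: 0.0119
time: 19.93
position: [0.5469, -0.3418, 0.0809]
orientation: [-90.1, 0.0, 82.7]
ft_force: [-1.5, -0.1, 3.5]
width: 0.0115
```

```bash
python3 -m pendant '[[[0,0,-1,0,0,0,-1],[0,0,-1,0,0,0,-1],[0,0,0,0,0,0,-1]]]'; python3 -m pendant '[[[0,0,-1,0,0,0,-1],[0,0,-1,0,0,0,-1],[0,0,0,0,0,0,-1]]]'
```

```text
time: 20.18
position: [0.547, -0.3418, 0.0798]
orientation: [-90.1, 0.0, 82.7]
ft_force: [-3.0, 1.2, 12.4]
width: 0.0116
time: 20.43
position: [0.5471, -0.3418, 0.0796]
orientation: [-90.1, 0.1, 82.7]
ft_force: [-9.2, 2.7, 28.8]
width: 0.0119
```

Home: firm stop at TCP z = 0.0797, as predicted (0.080). I'll ease off, re-centre in the slot and turn.

```bash
python3 -m pendant '[[[-1.5,0.2,1,0,0,0,-1],[-1.5,0.2,1,0,0,0,-1],[0,0,0,0,0,0,-1],[0,0,0,0,0,0,-1]]]' 55; python3 -m pendant '[[[0,0,0,0,0,-5,-1],[0,0,0,0,0,-5,-1],[0,0,0,0,0,-5,-1],[0,0,0,0,0,-5,-1],[0,0,0,0,0,0,-1]]]'; python3 -c "
from station import ctrl
o=ctrl.observe();print(o['wrist_torque'],o['ft_force'])"
```

```text
time: 20.77
position: [0.546, -0.3416, 0.0799]
orientation: [-90.3, 0.0, 82.8]
ft_force: [3.4, -0.9, 7.7]
width: 0.0121
time: 21.18
position: [0.546, -0.3423, 0.0799]
orientation: [-90.3, -0.0, 62.4]
ft_force: [3.8, -3.2, 6.2]
width: 0.0115
[-0.67197967 -1.17183025  0.0149468 ] [ 3.76993736 -3.16684928  6.23944211]
```

```bash
python3 -m pendant '[[[0,0,0,0,0,-6,-1],[0,0,0,0,0,-6,-1],[0,0,0,0,0,-6,-1],[0,0,0,0,0,-6,-1],[0,0,0,0,0,-6,-1],[0,0,0,0,0,-6,-1],[0,0,0,0,0,0,-1]]]'; python3 -c "
from station import ctrl
o=ctrl.observe();print(o['wrist_torque'],o['ft_force'])"
```

```text
time: 21.77
position: [0.5451, -0.3433, 0.0799]
orientation: [-90.3, -0.1, 26.3]
ft_force: [2.7, -4.4, 9.0]
width: 0.0116
[-1.32174321 -0.62285115  0.03416289] [ 2.74895897 -4.40715501  8.9794105 ]
```

```bash
python3 -m pendant '[[[0,0,0,0,0,-6,-1],[0,0,0,0,0,-6,-1],[0,0,0,0,0,-6,-1],[0,0,0,0,0,-6,-1],[0,0,0,0,0,-6,-1],[0,0,0,0,0,-6,-1],[0,0,0,0,0,0,-1]]]'; python3 -c "
from station import ctrl
o=ctrl.observe();print(o['wrist_torque'],o['ft_force'])"; python3 -m pendant '[[[0,0,0,0,0,-4,-1],[0,0,0,0,0,-3,-1],[0,0,0,0,0,0,-1],[0,0,0,0,0,0,-1]]]'; python3 -c "
from station import ctrl
o=ctrl.observe();print(o['wrist_torque'],o['ft_force'])"
```

```text
time: 22.35
position: [0.5441, -0.3435, 0.0799]
orientation: [-90.2, -0.1, -9.7]
ft_force: [-1.0, -5.5, 10.8]
width: 0.0114
[-1.35302149  0.15783772  0.1226208 ] [-0.98974493 -5.54623977 10.84700918]
time: 22.68
position: [0.5439, -0.3435, 0.0799]
orientation: [-90.2, -0.1, -16.3]
ft_force: [-1.6, -4.3, 11.4]
width: 0.0116
[-1.24420546  0.29842472  0.12770768] [-1.63835395 -4.3324693  11.44246039]
```

```bash
for i in 1 2; do python3 -m pendant '[[[0,0,0,0,0,-3,-1],[0,0,0,0,0,0,-1],[0,0,0,0,0,0,-1]]]'; python3 -c "
from station import ctrl
o=ctrl.observe();print(o['wrist_torque'],o['ft_force'])"; done
```

```text
time: 22.93
position: [0.5438, -0.3435, 0.0798]
orientation: [-90.1, -0.1, -19.3]
ft_force: [-1.8, -4.7, 12.3]
width: 0.012
[-1.2529523   0.27398971  0.03293444] [-1.84789515 -4.69591739 12.27747128]
time: 23.18
position: [0.5437, -0.3435, 0.0798]
orientation: [-90.1, -0.1, -22.3]
ft_force: [-1.5, -3.5, 11.0]
width: 0.0116
[-1.21008308  0.38903906  0.10508587] [-1.54462112 -3.47002994 10.98357961]
```

```bash
python3 -m pendant '[[[0,0,0,0,0,-3,-1],[0,0,0,0,0,0,-1],[0,0,0,0,0,0,-1]]]'; python3 - <<'E'
from h import *
T=[];b=None
for i in range(6):
    b=ctrl.camera('side');T.append(ctrl.observe()['wrist_torque'])
print(np.mean(T,0),np.std(T,0),ctrl.observe()['joint_positions'])
x,y=255,130
cv2.imwrite('pics/c7.png',cv2.resize(b[y:y+60,x:x+60],(600,600),interpolation=cv2.INTER_CUBIC)[:,:,::-1])
E
```

```text
time: 23.43
position: [0.5437, -0.3435, 0.0799]
orientation: [-90.1, -0.1, -25.3]
ft_force: [-1.1, -4.7, 12.3]
width: 0.0114
[-1.19688831  0.45310565  0.11443236] [0.02929297 0.02138173 0.02575479] [ 30.47736705  38.3343998   -5.05125466 108.79913472   5.96948397
  32.98009222  -3.80796262]
```

View pics/c7.png

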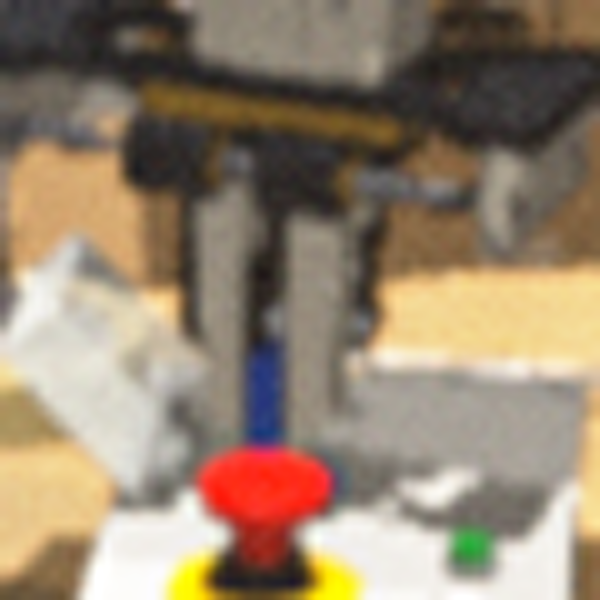

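```bash
cat > tq.py <<'E'
from h import *
O=[]
for i in range(6):
    ctrl.camera('side');o=ctrl.observe();O.append(np.r_[o['wrist_torque'],o['ft_force'],o['orientation'][2],o['width']*1e3])
print(np.round(np.mean(O,0),3),np.round(np.std(O,0)[2],3))
E
python3 -m pendant '[[[0,0,0,0,0,-4,-1],[0,0,0,0,0,0,-1],[0,0,0,0,0,0,-1]]]' 60; python3 tq.py
```

```text
time: 23.98
position: [0.5436, -0.3434, 0.0798]
orientation: [-90.1, -0.1, -29.3]
ft_force: [-1.7, -4.2, 11.6]
width: 0.0116
[ -1.167   0.527   0.116  -2.132  -3.891  12.262 -29.31   11.545] 0.021
```

```bash
python3 -c "
from station import ctrl
print(ctrl.observe()['joint_torque'])"; python3 -m pendant '[[[0,0,0,0,0,3,-1],[0,0,0,0,0,3,-1],[0,0,0,0,0,0,-1],[0,0,0,0,0,0,-1]]]'; python3 tq.py;python3 -c "
from station import ctrl
print(ctrl.observe()['joint_torque'])"
```

```text
[ -2.82099858 -65.43018579  -2.43619949 -13.95511508  -1.07606605
  -0.09165891  -0.13602436]
time: 24.62
position: [0.5437, -0.3435, 0.0798]
orientation: [-90.1, -0.1, -23.3]
ft_force: [-1.4, -4.6, 12.3]
width: 0.0119
[ -1.186   0.376   0.088  -1.932  -4.304  12.159 -23.313  11.529] 0.031
[-2.76651531e+00 -6.56152511e+01 -2.85367236e+00 -1.37542784e+01
 -1.04588773e+00  1.22159044e-02 -1.05195665e-01]
```

```bash
cat > j7.py <<'E'
from h import *
J=[];M=[]
for i in range(8):
    ctrl.camera('side');o=ctrl.observe();J.append(o['joint_torque'][6]);M.append(o['wrist_torque'][2])
print('yaw %.1f j7 %.4f+-%.4f Mz %.4f+-%.4f'%(o['orientation'][2],np.mean(J),np.std(J),np.mean(M),np.std(M)))
E
python3 j7.py
python3 -m pendant '[[[0,0,0,0,0,4,-1],[0,0,0,0,0,0,-1]]]' >/dev/null; python3 j7.py
python3 -m pendant '[[[0,0,0,0,0,4,-1],[0,0,0,0,0,0,-1]]]' >/dev/null; python3 j7.py
python3 -m pendant '[[[0,0,0,0,0,4,-1],[0,0,0,0,0,0,-1]]]' >/dev/null; python3 j7.py
python3 -m pendant '[[[0,0,0,0,0,4,-1],[0,0,0,0,0,0,-1]]]' >/dev/null; python3 j7.py
```

```text
yaw -23.3 j7 -0.1053+-0.0000 Mz 0.0929+-0.0265
yaw -19.3 j7 -0.0399+-0.1177 Mz 0.1181+-0.0208
yaw -15.3 j7 -0.0403+-0.1181 Mz 0.0916+-0.0301
yaw -11.3 j7 -0.0348+-0.1186 Mz 0.1023+-0.0405
yaw -7.3 j7 -0.0312+-0.1191 Mz 0.1007+-0.0327
```

```bash
sed -i 's/np.mean(J)/np.median(J)/' j7.py
python3 -m pendant '[[[0,0,0,0,0,-5,-1],[0,0,0,0,0,0,-1],[0,0,0,0,0,0,-1]]]' >/dev/null; python3 j7.py
python3 -m pendant '[[[0,0,0,0,0,-5,-1],[0,0,0,0,0,0,-1],[0,0,0,0,0,0,-1]]]' >/dev/null; python3 j7.py
python3 -m pendant '[[[0,0,0,0,0,-5,-1],[0,0,0,0,0,0,-1],[0,0,0,0,0,0,-1]]]' >/dev/null; python3 j7.py
python3 -m pendant '[[[0,0,0,0,0,-5,-1],[0,0,0,0,0,0,-1],[0,0,0,0,0,0,-1]]]' >/dev/null; python3 j7.py
python3 -m pendant '[[[0,0,0,0,0,-5,-1],[0,0,0,0,0,0,-1],[0,0,0,0,0,0,-1]]]' ; python3 j7.py
```

```text
yaw -12.3 j7 -0.0878+-0.0163 Mz 0.1074+-0.0155
yaw -17.3 j7 -0.0908+-0.0162 Mz 0.0864+-0.0358
yaw -22.3 j7 -0.0979+-0.0161 Mz 0.0986+-0.0334
yaw -27.3 j7 -0.0974+-0.0160 Mz 0.0803+-0.0178
time: 30.43
position: [0.5436, -0.3433, 0.0798]
orientation: [-90.1, -0.1, -32.3]
ft_force: [-1.6, -3.7, 12.8]
width: 0.0118
yaw -32.3 j7 -0.1470+-0.0156 Mz 0.1353+-0.0293
```

```bash
for i in 1 2; do python3 -m pendant '[[[0,0,0,0,0,-3,-1],[0,0,0,0,0,0,-1],[0,0,0,0,0,0,-1]]]' ; python3 j7.py; done
```

```text
time: 31.08
position: [0.5436, -0.3432, 0.0799]
orientation: [-90.1, -0.1, -35.3]
ft_force: [-2.5, -3.6, 13.0]
width: 0.0117
yaw -35.3 j7 -0.1663+-0.0094 Mz 0.1508+-0.0255
time: 31.73
position: [0.5436, -0.3431, 0.0799]
orientation: [-90.1, -0.1, -38.3]
ft_force: [-2.4, -4.2, 12.6]
width: 0.0118
yaw -38.3 j7 -0.2275+-0.0095 Mz 0.2154+-0.0507
```

```bash
python3 j7.py; python3 - <<'E'
from h import *
a=snap('top');b=snap('side')
f=lambda im,x,y,w,h:cv2.resize(im[y:y+h,x:x+w],(400,300),interpolation=cv2.INTER_CUBIC)
cv2.imwrite('pics/c8.png',np.hstack([f(a,150,140,280,210),f(b,255,130,80,60)])[:,:,::-1])
E
```

```text
yaw -38.3 j7 -0.2274+-0.0000 Mz 0.2029+-0.0212
```

View pics/c8.png

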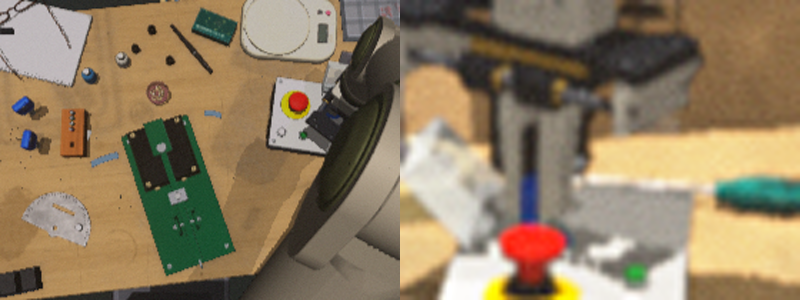

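The bottles, ring pot and look-alike keys stand where they were. The block slot is empty, the guard is folded back, and the gripper holds the key at a steady 0.23 N m against the stop. Handing in.

```bash
python3 -c "
from station import ctrl
print(ctrl.finish_job(), ctrl.observe()['time'])"
```

```text
the job is handed in; nothing more can be done
the job is handed in; nothing more can be done
```

I handed the job in at about 32 s, with the gripper still holding the key turned against the lock's stop. No verdict came back.

- **Latch and guard:** I swung the latch lever to its stop and folded the guard right back. The guard still lay back in the last picture.
- **Key:** I took the small key from the block and eased it past both pins. It came to a firm stop at TCP height 0.0797 m; I had predicted 0.080 m for fully home.
- **Turn:** I turned it clockwise until the torque held steady at about 0.2 N m, roughly twice the return spring's 0.1 N m.
- **Bystanders:** The last pictures show both glue bottles, the ring pot and the look-alike keys where they stood. I kept clear of the red stop and it looks unpressed; its position was not measured.

**Checks that disagreed:**
- **Turn angle:** The gripper turned about 121°, against the roughly 99° expected (90° plus the slot's play). The key seems to have twisted a little in the grip. I therefore judged "at the stop" by the rise in torque, not by angle.
- **Side camera:** Its columns were about 2.5 px off for the tool, so I centred the key in the slot by touch instead.

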